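Wedge the rocking tool chest

ROBOT

A 7-joint arm with a two-finger parallel gripper is mounted at the origin on the work surface. World frame = base frame: x ahead of the robot, y to its left, z up, the work surface at z = 0. Lengths are in m, angles in rad, forces in N, time in s.
With the tool pointing down it reaches from about 0.425 to 0.925 m from the base axis. Payload 6.8 kg.
Tool frame: the origin (TCP) lies midway between the tips of the shut fingers; the grasp point (between the pads) lies 19 mm behind it; z points along the fingers, y is the line along which they close (so a half turn about z gives the same grasp; the last joint's range is limited). The gripper opens to 85 mm and grips with 20 to 120 N. Pads are 22 mm wide; open, the fingers measure 114 mm over their backs; the gripper's body (76 mm by 85 mm) begins 54 mm behind the grasp point. The pads swing forward as they close: fully open they stand 13 mm farther back than shut.
Start: joints at [1.1, 0.477, 0.022, 1.555, -0.011, 1.109, -0.083], TCP at [0.24, -0.631, 0.231] pointing down, gripper open.
Joint ranges: [-2.96, 2.96], [-0.34, 2.1], [-1.41, 1.46], [0.24, 2.44], [-1.37, 4.51], [0.17, 1.92], [-2.96, 2.96]. Speed limits (rad/s): [2.39, 2.39, 3.14, 3.14, 3.14, 3.14, 3.14].

INTERFACE

Orientations are given as a rotation vector (axis times angle).
In Python, from bench import r gives the robot as it stands.
- The arm moves only by the tool servo_tool, never from a script. Its arguments are lists of equal length, an entry for each row: "turn": the turn, a rotation vector about the world's x, y, z in units of 5 degrees (1.0 is 5 degrees), a list of three; "slide": the shift along the world's x, y, z in units of 30 mm (1.0 is 30 mm), a list of three; "hand": the opening, from 0 (shut) to 1 (fully open). In form: {"turn": [[rx, ry, rz], ...], "slide": [[dx, dy, dz], ...], "hand": [hand, ...]}. A call has 1 to 8 rows; each row is the pose to reach, as a shift and turn from the pose commanded when the call began; what a row does not reach only later rows make up. A row lasts 1/8 s, in which the tool goes at most 62.5 mm and 10.7 degrees, less where a joint would pass 70% of its speed; a pose out of reach is approached as far as the arm can. A call with a gripper value outside its range is refused whole. The fingers move at their own pace and stop on an object; "squeeze" is the grip in N (left out, the last holds). Time passes only in rows, so rows that repeat a pose let the fingers close. It gives the time, the measured TCP pose, the force, the opening and the grip force at its end, in the units of the state.
- r.get_obs(): the state, without advancing time (a new reading comes with each control period).
- r.grab_frame(name): name is "scene" or "top" or "wrist"; returns (picture, depth): 480x640x3 uint8, red, green, blue; 480x640 float32, m along the optical axis (not along the pixel's ray), 0 where there is no reading.
- r.get_calibration(name): a dict with "fovy" (degrees; the focal length in pixels is half the picture's height over the tangent of half this angle, whatever the lens; pixels are square), "cx", "cy" (the principal point, pixels), "R" (3x3) and "t" (3): a world point X has camera coordinates R X + t. Camera axes: x right, y down, z forward; pixel columns grow to the right and rows downward; lengths in m; the calibration is good to about 2 mm. A picture is of the moment at which its call begins: read the wrist's pose just before it. get_calibration takes no time and is no camera call; for the wrist camera it gives the pose at the moment of the call.
- r.hand_in(): hands the job in; it is judged then, once.
The state is a dict: "clock": time; "joints": joint angles; "qvel": joint speeds; "tau": joint torques, N m; "tcp_pos": TCP position; "orientation": TCP orientation; "contact_force": force on the tool from outside, world axes, zero at the start; "moment": the same for the moment, N m; "grip_width": finger opening in m; "gripper_force": force on a finger pad.
Only numpy, scipy, OpenCV 4.12 (cv2) and the standard library are available. Lean on these libraries where they do the work, as an engineer would, in place of code of your own. Each camera call takes 0.05 s, during which the arm holds its last target. There are 200 camera calls.

TASK

The wooden tool chest on the carving table rocks because its small red foot does not reach the table. Push the loose wooden wedge along the table, thin end first, under that foot until the chest no longer rocks, then test it: press down firmly with the fingertips (about 10 N) on top of the chest right above that foot and finish while still holding it pressed, the chest staying level. Only push and press: do not pick up or lift anything, do not shove the chest out of its place, and leave the other things on the table alone.

Things in the scene. Friction and masses are not known exactly. Their poses are not given: they have to be found in the camera images.
- chest: wooden tool chest, 1.4 to 2.3 kg, 200 (x) by 260 mm (y), flat lid 140 mm above the table, underside 28 mm. Origin at table level under its centre, z up. Stands level on three dark ball feet 30 mm across at (-80,-110), (-80,110), (80,110) mm; at (80,-110) is a smaller red ball foot that hangs 10 mm above the table. 2 to 4 N pressed down over the red foot rocks the chest by about 0.08 rad
- small_foot (a point): lowest point of the small red ball foot (ball 20 mm across) of the chest; the foot is fixed to the chest, inset 20 mm from its two sides
- press_spot (a point): point on the top of the chest's lid straight above the small red foot, 140 mm above the table, 22 mm in from the two lid edges: the place to press
- wedge: loose pale wooden wedge, ~70 g, 150 mm long (x), 50 mm wide (y), lying flat; origin at the middle of its underside. 3 mm high at the thin end (+x), rising evenly to 21 mm at the upright thick end (-x). Thin end points roughly at the red foot, along the chest's +y. Its top is 10 mm high 17 mm from the origin towards the thin end: there it fills the gap. Pushed on against the foot, it lifts it
- mushroom: small carved wooden mushroom, 44 mm across, 44 mm tall, standing beside the chest; bystander, origin under its centre
- sanding_block: cork sanding block 70 x 45 x 32 mm lying near the wedge; bystander, origin under its centre
- red_bottle: red drinking bottle, 68 mm across, 210 mm tall; bystander, origin under its centre
- green_bottle: green drinking bottle, 68 mm across, 200 mm tall; bystander, origin under its centre
- marker_pot: turned wooden pot of markers, 120 mm across, 160 mm tall with markers; bystander, origin under its centre
- mallet: wooden carving mallet lying down, about 240 mm long, 60 mm thick; bystander, origin under its middle
- tin: red and white tin box 94 x 144 x 62 mm; bystander, origin under its centre
Mind the look-alikes: they are no part of the job. What is meant by the wedge is not orange or pink, and is the smaller of those in its own colour.

How it is judged:
On the way:
1. the wedge lies flat with its thin end pushed in under the small red foot (y of small_foot in the frame of wedge between -0.024 and 0.024 m and x of small_foot in the frame of wedge between -0.03 and 0.04 m and angle between wedge's own z axis and vertical below 0.1 rad), for 0.1 s.
At the end, for the whole second after the job is handed in: The wedge lies flat under the small red foot and bears it (over 1 N); the fingers, clear of the wedge, press the chest with 4 to 45 N within 50 mm of the spot above that foot; so pressed, the chest is level to 0.012 rad and within 40 mm of its start (all of step 1 and contact force between the fingers and chest between 4 and 45 N and horizontal distance between the grasp point and press_spot below 0.05 m and contact force between wedge and chest above 1 N and angle between chest's own z axis and vertical below 0.012 rad and distance of chest from where it was at the start of the episode below 0.04 m and linear speed of chest below 0.02 m/s and contact force between the fingers and wedge below 0.5 N); the arm keeps its last pose, push and grip.
It fails at once if the wedge is lifted or stood up (height (world z) of wedge above 0.012 m or angle between wedge's own z axis and vertical above 0.35 rad).
It fails at once if the chest is lifted, tipped over or shoved more than 40 mm (height (world z) of chest above 0.02 m or angle between chest's own z axis and vertical above 0.15 rad or distance of chest from where it was at the start of the episode above 0.04 m).
It fails at once if another thing on the table is moved more than 30 mm (distance of any of mushroom, sanding_block, red_bottle, green_bottle, marker_pot, mallet, tin from where it was at the start of the episode above 0.03 m).
It also fails if it takes over 61 s, if anything falls off the work surface, if the arm or the gripper's body presses on something with over 40 N, if the wrist force passes 120 N, or if a joint passes its speed limit or range.

## Working session

There is one attempt and no reset: what is moved stays moved. The work goes in short steps, Python scripts to look and compute and a tool call to move; the robot and the scene stay as the last step left them, time stands still between calls to the robot, and variables do not carry over. Pictures are saved under pics/ and viewed, at most 10 in all, crops included, and the job is handed in when it is done.

Besides the shell and the picture viewer there is one more tool, called after "Request:" in YAML: its name, and indented under it one key for each argument. servo_tool: Moves the arm, as the interface text tells. Its arguments: {"type":"object","properties":{"turn":{"type":"array"},"slide":{"type":"array"},"hand":{"type":"array"},"squeeze":{"type":"number"}},"required":["turn","slide","hand"]}

```bash
mkdir -p pics; cat > h.py <<'E'
import numpy as np, cv2
from bench import r
def grab(n):
    c=r.get_calibration(n); p,d=r.grab_frame(n)
    f=240/np.tan(np.radians(c['fovy'])/2); v,u=np.mgrid[:480,:640]
    X=np.stack([(u-c['cx'])/f*d,(v-c['cy'])/f*d,d],-1)
    W=(X-np.array(c['t']))@np.array(c['R'])
    W[d==0]=np.nan
    return p,d,W
def save(n,p): cv2.imwrite('pics/'+n,p[:,:,::-1])
E
python3 - <<'E'
from h import *
p,d,W=grab('top');save('top.png',p);np.save('top.npy',W)
p,d,W=grab('scene');save('scene.png',p);np.save('scene.npy',W)
print(r.get_obs())
E
```

```text
{'clock': 0.1, 'joints': array([ 1.09991543,  0.477709  ,  0.02235858,  1.55635021, -0.01148626,
        1.10927646, -0.08310405]), 'qvel': array([ 0.00034512, -0.00232367, -0.00051971, -0.00284557, -0.00350715,
        0.00115357, -0.00165373]), 'tau': array([ 4.12908397e-03, -5.97758532e+01,  1.61388986e+00, -2.81951845e+01,
        1.29369978e-02,  5.06799814e-03,  8.27879376e-06]), 'tcp_pos': array([ 0.23933193, -0.63058445,  0.2304299 ]), 'orientation': array([-3.08851651e+00, -5.66466388e-01,  6.66289179e-04]), 'contact_force': array([-0.12289591, -0.08604403, -0.5008687 ]), 'moment': array([-0.01288998,  0.03764601, -0.00453166]), 'gripper_force': 0.0, 'grip_width': 0.08533423530387917}
```

View pics/top.png

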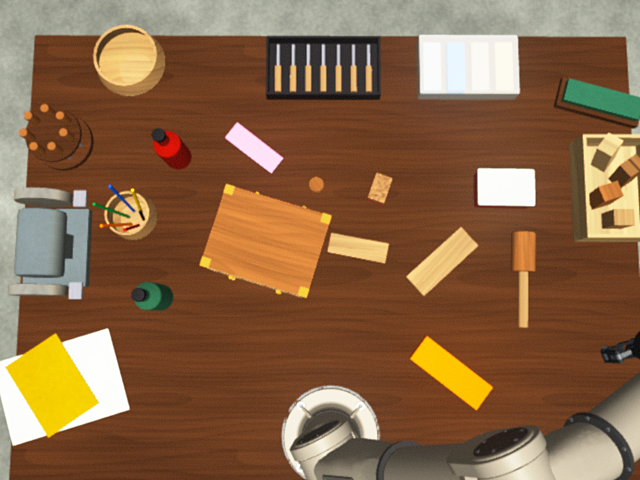

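View pics/scene.png

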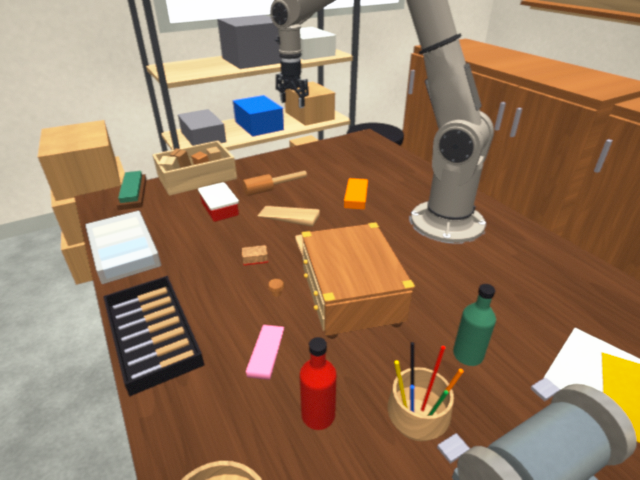

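The top view shows the chest at (266,240), the small pale wedge at (358,248), and its larger look-alike at (442,261). The mushroom is at (316,184) and the cork block at (380,187).

```bash
python3 - <<'E'
from h import *
W=np.load('top.npy')
p=cv2.imread('pics/top.png')
np.set_printoptions(precision=4,suppress=True)
# chest lid
m=(W[...,2]>.13)&(W[...,2]<.15); m[:180]=0;m[300:]=0;m[:,:195]=0;m[:,335:]=0
m=cv2.morphologyEx(m.astype(np.uint8),cv2.MORPH_OPEN,np.ones((5,5)))>0
def rect(m):
    q=W[m]; b=cv2.minAreaRect((q[:,:2]*1000).astype(np.float32)); print(b, cv2.boxPoints(b), np.median(q[:,2]), m.sum())
rect(m)
# wedge by colour
hsv=cv2.cvtColor(p,cv2.COLOR_BGR2HSV)
print(hsv[248,375],hsv[248,340],hsv[280,345],hsv[200,350],W[248,[330,340,350,360,370,380,386],2],W[300,350])
s=hsv[:,:,2]>150; s[:225]=0;s[270:]=0;s[:,:326]=0;s[:,400:]=0
rect(s&(W[...,2]<.03))
for n,(u,v) in dict(mush=(316,184),sand=(380,187),big=(442,261)).items(): print(n,W[v,u])
E
```

```text
((477.42987060546875, 154.96026611328125), (264.6897277832031, 205.058837890625), 73.2467269897461) [[341.1038  57.787 ]
 [537.4589  -1.3214]
 [613.756  252.1335]
 [417.4009 311.2419]] 0.1408589508005802 9357
[ 19 119 243] [ 20 121 242] [ 12 185 106] [ 10 181 114] [0.0059 0.0088 0.0113 0.0081 0.019  0.0182 0.0252] [ 0.3393 -0.0514 -0.005 ]
((475.0617370605469, -71.65434265136719), (154.9446563720703, 55.33951950073242), 79.2674560546875) [[ 433.4487 -142.6187]
 [ 487.8202 -152.9243]
 [ 516.6747   -0.69  ]
 [ 462.3033    9.6156]] 0.012808928229917168 1222
mush [0.6319 0.0367 0.049 ]
sand [ 0.6276 -0.1276  0.0345]
big [ 0.4392 -0.2875  0.0116]
```

```bash
python3 - <<'E'
import cv2
p=cv2.imread('pics/top.png')[160:310,190:410]
cv2.imwrite('pics/crop.png',cv2.resize(p,None,fx=3.6,fy=3.6,interpolation=cv2.INTER_CUBIC))
E
```

```text
(no output)
```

View pics/crop.png

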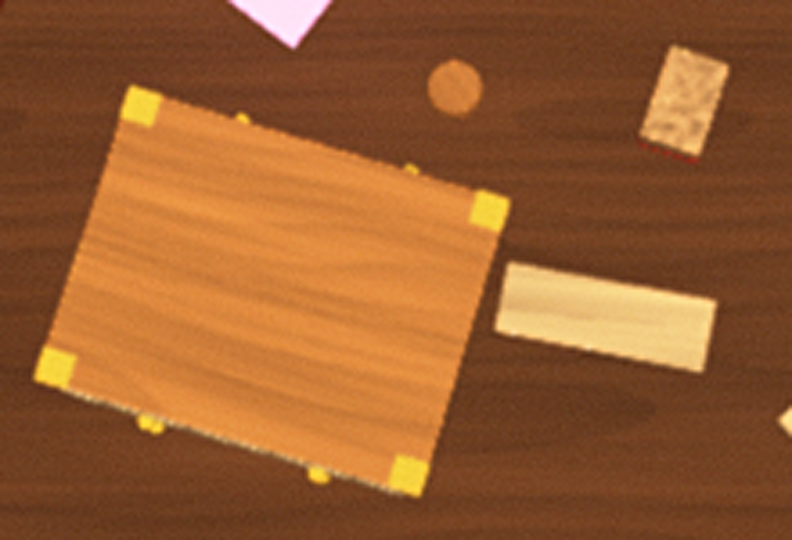

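Request:
servo_tool:
  turn:
    - [0, 0, -1.5]
    - [0, 0, -3]
    - [0, 0, -4.5]
    - [0, 0, -6]
    - [0, 0, -7.5]
    - [0, 0, -7.5]
    - [0, 0, -7.5]
    - [0, 0, -7.5]
  slide:
    - [0.6, 1.85, 0]
    - [1.2, 3.7, 0]
    - [1.8, 5.55, 0]
    - [2.4, 7.4, -0.5]
    - [3.0, 9.25, -1]
    - [3.6, 11.1, -1.5]
    - [4.2, 12.95, -2]
    - [4.8, 14.8, -2.5]
  hand: [1, 1, 1, 1, 1, 1, 1, 1]

```text
clock: 1.1
tcp_pos: [0.3838, -0.1853, 0.1559]
orientation: [3.108, -0.457, 0.001]
contact_force: [1.0, 0.4, -0.0]
grip_width: 0.0857
gripper_force: 0.0
```

Request:
servo_tool:
  turn:
    - [0, 0, 0]
    - [0, 0, 0]
    - [0, 0, 0]
    - [0, 0, 0]
  slide:
    - [0.6, 1.8, 0]
    - [1.3, 3.77, 0]
    - [1.3, 3.77, 0]
    - [1.3, 3.77, 0]
  hand: [1, 1, 1, 1]

```text
clock: 1.6
tcp_pos: [0.4221, -0.0743, 0.1561]
orientation: [3.108, -0.456, -0.001]
contact_force: [-0.4, -0.1, -0.2]
grip_width: 0.0856
gripper_force: 0.0
```

```bash
cat >> h.py <<'E'
np.set_printoptions(precision=4,suppress=True)
C0=np.array([477.4,155.0]); ex=np.array([.958,-.288]); ey=np.array([.288,.958])
def tochest(P): d=np.asarray(P)*1000-C0; return np.stack([d@ex,d@ey],-1)
def wedge(n='wrist',name=None):
    p,d,W=grab(n)
    if name: save(name,p)
    hsv=cv2.cvtColor(p,cv2.COLOR_RGB2HSV); c=tochest(np.nan_to_num(W[...,:2]))
    m=(hsv[...,2]>150)&(hsv[...,1]<160)&(W[...,2]<.03)&(c[...,0]>-10)&(c[...,0]<140)&(c[...,1]>-330)&(c[...,1]<-60)
    m=cv2.morphologyEx(m.astype(np.uint8),cv2.MORPH_OPEN,np.ones((3,3)))
    k,l,s,_=cv2.connectedComponentsWithStats(m); i=1+np.argmax(s[1:,4]); m=l==i
    b=cv2.minAreaRect(c[m].astype(np.float32)); print(n,b,'\n',cv2.boxPoints(b),m.sum())
    print('z range',np.percentile(W[m][:,2],[2,98]), 'tcp chest',tochest(r.get_obs()['tcp_pos'][:2]), r.get_obs()['tcp_pos'])
    return p,W,c
E
python3 - <<'E'
from h import *
wedge('wrist','w1.png'); wedge('top')
E
```

```text
wrist ((56.93183135986328, -219.02662658691406), (54.79221725463867, 156.12001037597656), 4.860925197601318) 
 [[  23.0197 -143.5688]
 [  36.2489 -299.1273]
 [  90.844  -294.4844]
 [  77.6148 -138.9259]] 13317
z range [0.0019 0.0207] tcp chest [  13.1144 -236.301 ] [ 0.4219 -0.075   0.1561]
top ((57.692405700683594, -163.75010681152344), (53.42008972167969, 46.11164855957031), 5.536265850067139) 
 [[  28.8826 -143.3787]
 [  33.3313 -189.2753]
 [  86.5022 -184.1215]
 [  82.0535 -138.225 ]] 239
z range [-0.0031  0.0139] tcp chest [  13.1575 -236.6597] [ 0.4219 -0.0753  0.1561]
```

View pics/w1.png

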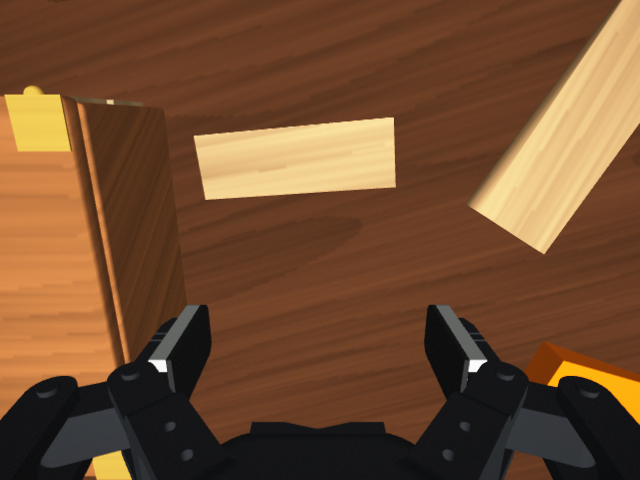

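The wrist view shows the wedge at (295,158), the chest's -y side on the left, and its corner bracket near (62,95). I'll check the lid corner against the chest frame.

```bash
python3 - <<'E'
from h import *
p,d,W=grab('wrist'); c=tochest(np.nan_to_num(W[...,:2]))
m=(W[...,2]>.134)&(W[...,2]<.147)
m[300:]=0
print(m.sum(), np.median(W[m][:,2]))
for v in range(94,300,25):
    u=np.where(m[v])[0]
    if len(u): print(v,u.max(),c[v,u.max()],W[v,u.max()])
q=c[m];print(np.percentile(q[:,0],[98,99.5,100]),np.percentile(q[:,1],[0,.5,2]))
E
```

```text
17443 0.13931866846004862
119 70 [  90.0107 -132.9077] [0.5253 0.0019 0.1344]
144 75 [  79.7732 -132.8426] [0.5155 0.0049 0.1343]
169 79 [  69.1371 -132.5274] [0.5054 0.0082 0.1344]
194 83 [  58.0117 -131.9943] [0.4949 0.0119 0.1343]
219 90 [  46.3713 -132.7831] [0.4836 0.0145 0.134 ]
244 95 [  34.2811 -132.837 ] [0.472  0.018  0.1341]
269 100 [  21.8719 -133.2179] [0.46   0.0212 0.1346]
294 104 [   9.3688 -133.6145] [0.4479 0.0244 0.1359]
[96.9491 98.4548 98.9222] [-133.7628 -133.265  -132.8858]
```

Request:
servo_tool:
  turn:
    - [0, 0, 0]
    - [0, 0, 0]
    - [0, 0, 0]
    - [0, 0, 0]
    - [0, 0, 0]
    - [0, 0, 0]
  slide:
    - [0, 0, -1.5]
    - [0, 0, -3]
    - [0, 0, -4.5]
    - [0, 0, -5.2]
    - [0, 0, -5.45]
    - [0, 0, -5.45]
  hand: [1, 1, 1, 1, 1, 1]

```text
clock: 2.5
tcp_pos: [0.4225, -0.0746, -0.0071]
orientation: [3.108, -0.459, -0.0]
contact_force: [0.0, 0.6, 0.4]
grip_width: 0.0852
gripper_force: 0.0
```

Request:
servo_tool:
  turn:
    - [0, 0, 0]
    - [0, 0, 0]
    - [0, 0, 0]
    - [0, 0, 0]
    - [0, 0, 0]
    - [0, 0, 0]
    - [0, 0, 0]
    - [0, 0, 0]
  slide:
    - [0.12, -0.04, 0]
    - [0.26, -0.08, 0]
    - [0.4, -0.12, 0]
    - [0.54, -0.16, 0]
    - [0.68, -0.2, 0]
    - [0.82, -0.25, 0]
    - [0.96, -0.29, 0]
    - [0.96, -0.29, 0]
  hand: [1, 1, 1, 1, 1, 1, 1, 1]

```text
clock: 3.5
tcp_pos: [0.452, -0.0826, -0.0068]
orientation: [-3.108, 0.456, -0.001]
contact_force: [-1.2, 1.3, 5.5]
grip_width: 0.0852
gripper_force: 2.3
```

```bash
python3 - <<'E'
from h import *
wedge('wrist','w2.png')
E
```

```text
wrist ((77.68785858154297, -218.8839111328125), (50.975624084472656, 151.42564392089844), 1.1347531080245972) 
 [[  50.7056 -143.6907]
 [  53.7044 -295.0866]
 [ 104.6701 -294.0771]
 [ 101.6713 -142.6812]] 57800
z range [0.003  0.0206] tcp chest [  44.0391 -234.9425] [ 0.4519 -0.0826 -0.0068]
```

View pics/w2.png

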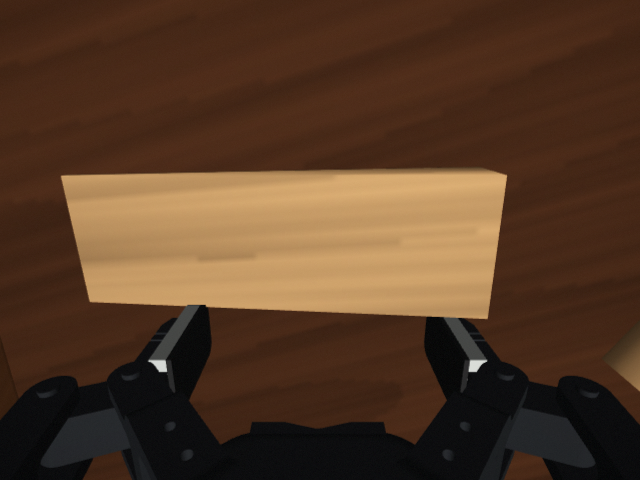

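Request:
servo_tool:
  turn:
    - [0, 0, 0]
    - [0, 0, 0]
    - [0, 0, 2]
    - [0, 0, 4]
    - [0, 0, 6]
    - [0, 0, 8]
    - [0, 0, 10]
    - [0, 0, 12]
  slide:
    - [-0.15, 0.05, 0.8]
    - [-0.15, 0.05, 2.6]
    - [0.4, -0.5, 2.6]
    - [0.4, -1, 2.6]
    - [0.4, -1.5, 2.6]
    - [0.4, -2, 2.6]
    - [0.4, -2.5, 2.6]
    - [0.4, -2.93, 2.6]
  hand: [1, 1, 1, 0.5, 0.25, 0.25, 0.25, 0.25]

```text
clock: 4.55
tcp_pos: [0.4636, -0.1715, 0.0709]
orientation: [2.917, 1.166, 0.0]
contact_force: [1.1, -0.1, 0.3]
grip_width: 0.0211
gripper_force: 0.0
```

Request:
servo_tool:
  turn:
    - [0, 0, 2]
    - [0, 0, 4]
    - [0, 0, 6]
    - [0, 0, 6]
    - [0, 0, 6]
  slide:
    - [0, 0, 0]
    - [0, 0, 0]
    - [0, 0, -0.8]
    - [0, 0, -0.8]
    - [0, 0, -0.8]
  hand: [0.25, 0.25, 0.25, 0.25, 0.25]

```text
clock: 5.18
tcp_pos: [0.4637, -0.1707, 0.0472]
orientation: [2.524, 1.871, 0.0]
contact_force: [-0.2, -0.7, -0.2]
grip_width: 0.0212
gripper_force: 0.0
```

```bash
python3 - <<'E'
from h import *
wedge('wrist','w3.png')
print(r.get_obs()['joints'])
E
```

```text
wrist ((79.20263671875, -244.8466033935547), (56.63551712036133, 113.87654113769531), 0.11869361251592636) 
 [[  50.767  -187.9671]
 [  51.0029 -301.8434]
 [ 107.6383 -301.7261]
 [ 107.4024 -187.8498]] 26739
z range [0.008  0.0206] tcp chest [  80.8286 -315.9162] [ 0.4639 -0.1707  0.0475]
[ 0.6576  0.5075 -0.5283  2.0951  0.4222  0.6413 -0.4538]
```

View pics/w3.png

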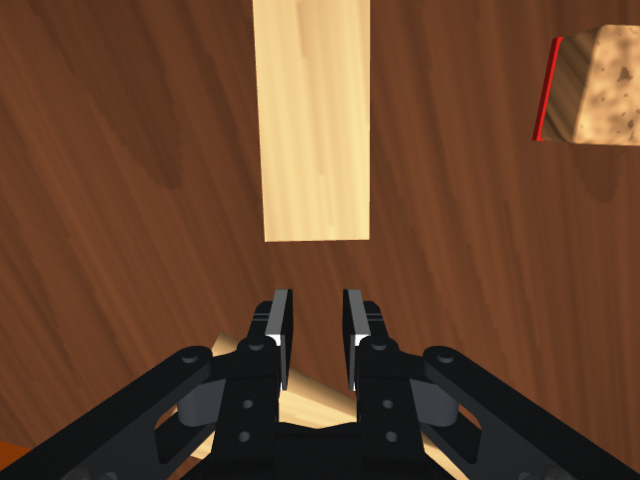

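Request:
servo_tool:
  turn:
    - [0, 0, 0]
    - [0, 0, 0]
    - [0, 0, 0]
  slide:
    - [0, 0, -0.9]
    - [0, 0, -1.4]
    - [0, 0, -1.4]
  hand: [0.25, 0.25, 0.25]

```text
clock: 5.6
tcp_pos: [0.4628, -0.1703, 0.0043]
orientation: [-2.52, -1.874, 0.002]
contact_force: [0.6, 0.2, -0.9]
grip_width: 0.0212
gripper_force: 0.0
```

Request:
servo_tool:
  turn:
    - [0, 0, 0]
    - [0, 0, 0]
    - [0, 0, 0]
    - [0, 0, 0]
    - [0, 0, 0]
    - [0, 0, 0]
    - [0, 0, 0]
    - [0, 0, 0]
  slide:
    - [0.1, 0.3, 0]
    - [0.2, 0.7, 0]
    - [0.33, 1.1, 0]
    - [0.45, 1.5, 0]
    - [0.57, 1.9, 0]
    - [0.69, 2.3, 0]
    - [0.81, 2.7, 0]
    - [0.9, 3.0, 0]
  hand: [0.25, 0.25, 0.25, 0.25, 0.25, 0.25, 0.25, 0.25]

```text
clock: 6.6
tcp_pos: [0.4906, -0.0796, 0.0048]
orientation: [-2.52, -1.876, -0.0]
contact_force: [-0.9, -0.8, 0.9]
grip_width: 0.0214
gripper_force: 0.5
```

```bash
python3 - <<'E'
from h import *
p,W,c=wedge('wrist','w4.png')
wedge('top')
E
```

```text
wrist ((77.50276184082031, -171.10311889648438), (58.498680114746094, 91.63262939453125), 1.0677266120910645) 
 [[  47.4047 -125.8398]
 [  49.1123 -217.4565]
 [ 107.6008 -216.3665]
 [ 105.8933 -124.7497]] 32314
z range [0.0106 0.0207] tcp chest [  80.2786 -219.4567] [ 0.4911 -0.0782  0.0049]
top ((83.30644226074219, -169.1065216064453), (55.28868103027344, 79.29544067382812), 0.5861508846282959) 
 [[  55.2579 -129.7437]
 [  56.0691 -209.035 ]
 [ 111.3549 -208.4694]
 [ 110.5437 -129.1781]] 463
z range [0.0032 0.0251] tcp chest [  80.2792 -220.2779] [ 0.4909 -0.079   0.0049]
```

View pics/w4.png

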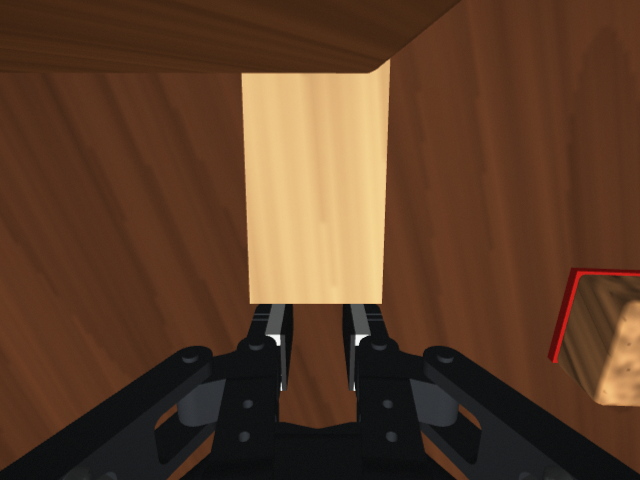

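Request:
servo_tool:
  turn:
    - [0, 0, 0]
    - [0, 0, 0]
    - [0, 0, 0]
    - [0, 0, 0]
  slide:
    - [0.02, 0.06, 0]
    - [0.04, 0.13, 0]
    - [0.06, 0.2, 0]
    - [0.06, 0.2, 0]
  hand: [0.25, 0.25, 0.25, 0.25]

```text
clock: 7.2
tcp_pos: [0.4921, -0.0745, 0.0048]
orientation: [-2.521, -1.875, -0.0]
contact_force: [-0.1, 0.1, -0.7]
grip_width: 0.0215
gripper_force: 0.0
```

Request:
servo_tool:
  turn:
    - [0, 0, 0]
    - [0, 0, 0]
    - [0, 0, 0]
  slide:
    - [0.02, 0.06, 0]
    - [0.04, 0.13, 0]
    - [0.04, 0.13, 0]
  hand: [0.25, 0.25, 0.25]

```text
clock: 7.58
tcp_pos: [0.493, -0.0717, 0.0048]
orientation: [2.521, 1.874, -0.002]
contact_force: [-1.1, -4.5, 2.7]
grip_width: 0.021
gripper_force: 2.6
```

Request:
servo_tool:
  turn:
    - [0, 0, 0]
    - [0, 0, 0]
    - [0, 0, 0]
  slide:
    - [0.02, 0.06, 0]
    - [0.04, 0.13, 0]
    - [0.04, 0.13, 0]
  hand: [0.25, 0.25, 0.25]

```text
clock: 7.95
tcp_pos: [0.4939, -0.069, 0.0048]
orientation: [2.521, 1.872, -0.004]
contact_force: [-2.2, -8.9, 3.6]
grip_width: 0.0213
gripper_force: 4.1
```

```bash
cat >> h.py <<'E'
def lid():
    p,d,W=grab('top')
    m=(W[...,2]>.125)&(W[...,2]<.155); m[:180]=0;m[300:]=0;m[:,:195]=0;m[:,335:]=0
    m=cv2.morphologyEx(m.astype(np.uint8),cv2.MORPH_OPEN,np.ones((5,5)))>0
    q=W[m];c=tochest(q[:,:2]);b=cv2.minAreaRect(c.astype(np.float32))
    A=np.c_[c/1000,np.ones(len(c))];k=np.linalg.lstsq(A,q[:,2],rcond=None)[0]
    print('lid',b,'tilt x,y,z',k)
E
python3 - <<'E'
from h import *
lid(); wedge('wrist')
W=np.load('top.npy')
import h
h.grab=lambda n:(None,None,W); lid()
E
```

```text
lid ((-0.46877288818359375, 0.6967010498046875), (204.48501586914062, 265.4297790527344), 0.07605604827404022) tilt x,y,z [ 0.0022 -0.0014  0.1411]
wrist ((77.70619201660156, -170.65219116210938), (58.92570114135742, 81.62461853027344), 0.9714205265045166) 
 [[  47.5557 -130.3452]
 [  48.9395 -211.9581]
 [ 107.8567 -210.9591]
 [ 106.4729 -129.3463]] 26651
z range [0.012  0.0208] tcp chest [  80.2811 -209.834 ] [ 0.4939 -0.069   0.0048]
lid ((0.04009246826171875, -0.0294952392578125), (264.7833557128906, 205.13140869140625), 89.9788818359375) tilt x,y,z [0.001  0.0003 0.1408]
```

Request:
servo_tool:
  turn:
    - [0, 0, 0]
    - [0, 0, 0]
    - [0, 0, 0]
  slide:
    - [0.02, 0.05, 0]
    - [0.03, 0.1, 0]
    - [0.03, 0.1, 0]
  hand: [0.25, 0.25, 0.25]

```text
clock: 8.43
tcp_pos: [0.4949, -0.0664, 0.0048]
orientation: [2.522, 1.871, -0.004]
contact_force: [-1.9, -9.0, 1.8]
grip_width: 0.021
gripper_force: 4.5
```

Request:
servo_tool:
  turn:
    - [0, 0, 0]
    - [0, 0, 0]
    - [0, 0, 0]
    - [0, 0, 0]
    - [0, 0, 0]
    - [0, 0, 0]
    - [0, 0, 0]
  slide:
    - [-0.1, -0.33, 0]
    - [-0.2, -0.66, 0]
    - [-0.2, -0.66, 1.5]
    - [-0.2, -0.66, 3]
    - [-0.2, -0.66, 4.5]
    - [-0.2, -0.66, 6]
    - [-0.2, -0.66, 6]
  hand: [0.25, 0.25, 0.25, 0, 0, 0, 0]

```text
clock: 9.3
tcp_pos: [0.4918, -0.0836, 0.1881]
orientation: [2.517, 1.872, 0.008]
contact_force: [0.1, -0.7, -0.6]
grip_width: -0.0001
gripper_force: 0.0
```

```bash
python3 - <<'E'
from h import *
lid(); wedge('top'); p,W,c=wedge('wrist','w5.png')
m=(W[...,2]>.13)&(W[...,2]<.15)
q=c[m]; print(np.percentile(q[:,0],[.5,99.5]),np.percentile(q[:,1],[.5,99.5]),np.median(W[m][:,2]))
E
```

```text
lid ((0.498077392578125, 1.2296295166015625), (204.61288452148438, 264.8789367675781), 0.6674169898033142) tilt x,y,z [ 0.0029 -0.0017  0.1411]
top ((83.88546752929688, -162.7177276611328), (56.78293228149414, 69.76158142089844), 0.6044839024543762) 
 [[  55.1276 -128.1384]
 [  55.8636 -197.8961]
 [ 112.6433 -197.297 ]
 [ 111.9074 -127.5394]] 551
z range [-0.0009  0.0266] tcp chest [  80.1311 -225.3438] [ 0.4893 -0.0838  0.1847]
wrist ((78.86566162109375, -162.22055053710938), (54.11138153076172, 76.33285522460938), 0.2068343311548233) 
 [[  51.6724 -124.152 ]
 [  51.9479 -200.4844]
 [ 106.059  -200.2891]
 [ 105.7834 -123.9567]] 5557
z range [0.0111 0.021 ] tcp chest [  79.5224 -225.4506] [ 0.4886 -0.0837  0.1839]
[-65.9406 100.1461] [-131.8085  -98.1456] 0.13985523668652144
```

View pics/w5.png

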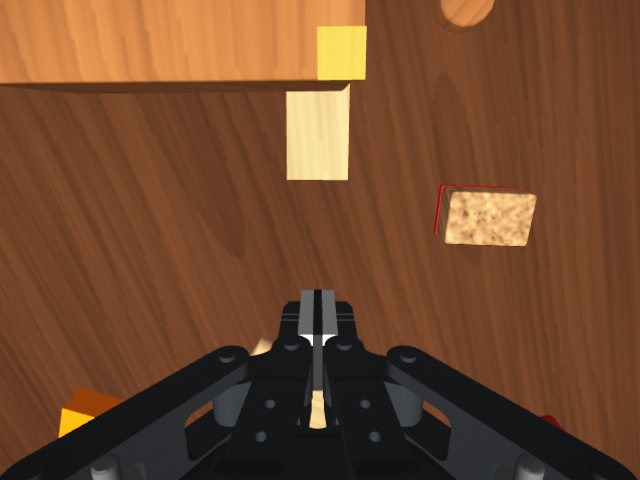

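Request:
servo_tool:
  turn:
    - [0, 0, 0]
    - [0, 0, 0]
    - [0, 0, 0]
    - [0, 0, 0]
    - [0, 0, 0]
  slide:
    - [0.55, 1.85, 0]
    - [1.1, 3.7, 0]
    - [1.1, 3.7, -0.6]
    - [1.1, 3.7, -1.0]
    - [1.1, 3.7, -1.0]
  hand: [0, 0, 0, 0, 0]

```text
clock: 10.07
tcp_pos: [0.5208, 0.0256, 0.1527]
orientation: [-2.521, -1.871, 0.006]
contact_force: [-0.8, 0.4, 0.3]
grip_width: -0.0001
gripper_force: 0.0
```

Request:
servo_tool:
  turn:
    - [0, 0, 0]
    - [0, 0, 0]
    - [0, 0, 0]
    - [0, 0, 0]
    - [0, 0, 0]
  slide:
    - [0, 0, -0.2]
    - [0, 0, -0.35]
    - [0, 0, -0.42]
    - [0, 0, -0.42]
    - [0, 0, -0.42]
  hand: [0, 0, 0, 0, 0]

```text
clock: 10.7
tcp_pos: [0.5226, 0.0274, 0.1424]
orientation: [2.521, 1.875, 0.0]
contact_force: [0.1, 0.2, 0.5]
grip_width: 0.0002
gripper_force: 0.0
```

Request:
servo_tool:
  turn:
    - [0, 0, 0]
    - [0, 0, 0]
    - [0, 0, 0]
  slide:
    - [0, 0, -0.05]
    - [0, 0, -0.1]
    - [0, 0, -0.1]
  hand: [0, 0, 0]

```text
clock: 11.08
tcp_pos: [0.5228, 0.0274, 0.1401]
orientation: [2.52, 1.874, 0.0]
contact_force: [-2.2, -1.1, 8.8]
grip_width: -0.0
gripper_force: 4.5
```

Request:
servo_tool:
  turn:
    - [0, 0, 0]
    - [0, 0, 0]
    - [0, 0, 0]
    - [0, 0, 0]
  slide:
    - [0, 0, -0.02]
    - [0, 0, -0.02]
    - [0, 0, -0.02]
    - [0, 0, -0.02]
  hand: [0, 0, 0, 0]

```text
clock: 11.58
tcp_pos: [0.523, 0.0274, 0.14]
orientation: [2.52, 1.874, 0.001]
contact_force: [-4.1, -1.3, 13.5]
grip_width: 0.0001
gripper_force: 6.7
```

```bash
python3 - <<'E'
from h import *
wedge('top'); p,W,c=wedge('wrist')
m=(W[...,2]>.125)&(W[...,2]<.155); q=c[m]/1000; print(m.sum(),np.linalg.lstsq(np.c_[q,np.ones(len(q))],W[m][:,2],rcond=None)[0])
lid()
for i in range(3): r.grab_frame('top'); o=r.get_obs(); print(o['contact_force'],o['tcp_pos'])
E
```

```text
Traceback (most recent call last):
  File "h.py", line 20, in wedge
    k,l,s,_=cv2.connectedComponentsWithStats(m); i=1+np.argmax(s[1:,4]); m=l==i
                                                     ~~~~~~~~~^^^^^^^^^
ValueError: attempt to get argmax of an empty sequence
```

```bash
python3 - <<'E'
from h import *
try: wedge('wrist')
except ValueError: print('no wedge seen')
for i in range(6): r.grab_frame('scene')
o=r.get_obs(); print(o['contact_force'],o['tcp_pos'],o['qvel'])
p,d,W=grab('top'); c=tochest(np.nan_to_num(W[...,:2]))
m=(abs(W[...,2]-.14)<.012)&(abs(c[...,0])<95)&(abs(c[...,1])<125); q=c[m]/1000
print(m.sum(), np.linalg.lstsq(np.c_[q,np.ones(len(q))],W[m][:,2],rcond=None)[0], [q.min(0),q.max(0)])
E
```

```text
no wedge seen
[-4.3565 -2.0886 13.4191] [0.5229 0.0274 0.14  ] [-0.0007 -0.0011  0.0002  0.0015  0.0001 -0.0023 -0.0002]
7813 [ 0.0019 -0.0021  0.141 ] [array([-0.095, -0.125]), array([0.0949, 0.1249])]
```

The hold is steady at about 13 N. The lid's tilt is within about 0.003 rad of its starting reading, so the chest is level while pressed. I'm handing in now.

```bash
python3 -c "
from bench import r
print(r.hand_in())"
```

```text
the job is handed in; nothing more can be done
None
```

I pushed the wedge under the red foot and handed the job in with the fingertips pressing about 13 N above it; the chest measured level to about 0.003 rad and moved only about 1 mm, but no verdict came back.

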